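# Set the ceramic coil bobbins back on their rail in order of height

## Robot

A 7-joint arm with a two-finger parallel gripper is mounted at the origin on the work surface. World frame = base frame: x ahead of the robot, y to its left, z up, the work surface at z = 0. Lengths are in m, angles in rad, forces in N, time in s.
With the tool pointing down it reaches from about 0.35 to 0.9 m from the base axis. Payload 8.1 kg.
Tool frame: the origin (TCP) lies midway between the tips of the shut fingers; the grasp point (between the pads) lies 19 mm behind it; z points along the fingers, x is the direction in which the jaws open and shut, and the axes are right-handed (so a half turn about z gives the same grasp; the last joint's range is limited). The gripper opens to 92 mm and grips with 3 to 60 N. Pads are 19 mm wide; open, the fingers measure 130 mm over their backs; the gripper's body (75 mm by 190 mm) begins 47 mm behind the grasp point.
Start: joints at [-1.353, 0.434, 0.025, 1.573, -0.012, 1.134, -0.075], TCP at [0.197, 0.593, 0.227] pointing down, gripper open.
Joint ranges: [-2.62, 2.62], [-0.44, 2.09], [-1.27, 1.32], [0.08, 2.57], [-1.32, 4.46], [0.12, 2], [-2.74, 2.74]. Speed limits (rad/s): [2.22, 2.22, 3.01, 3.01, 3.14, 3.14, 3.14].

## Interface

Orientations are given as a rotation vector (axis times angle).
In Python, from cell import arm gives the robot as it stands. The module is installed in compiled form; this text tells all that it offers.
- The arm moves only by the tool play_rows, never from a script. Its argument "motion" is a list of rows, each a list of 7 numbers: the gripper's target within -1 to 1 (fully open at 1, half-way at 0, shut at -1), then the shift along the tool's x, y, z in mm, then the turn, a rotation vector about the tool's x, y, z in rad. In form: [[claw, tx, ty, tz, ax, ay, az], ...]. A call has 1 to 10 rows; each row is the pose to reach, as a shift and turn from the pose measured when the call began, along the tool's axes at that moment; what a row does not reach only later rows make up. A row lasts 1/10 s, in which the tool goes at most 50 mm and 8.59 degrees, less where a joint would pass 70% of its speed; a pose out of reach is approached as far as the arm can. A call with a gripper value outside its range is refused whole. The fingers move at their own pace and stop on an object; "force" is the grip in N (left out, the last holds). Time passes only in rows, so rows that repeat a pose let the fingers close. It gives the time, the measured TCP pose, the force and the opening at its end, in the units of the state.
- arm.observe(): the state, without advancing time (a new reading comes with each control period).
- arm.get_image(name): name is "scene" or "top"; returns a dict with "img" (480x640x3 uint8, blue, green, red), "depth" (480x640 float32, m along the optical axis (not along the pixel's ray), 0 where there is no reading), "K" (3x3 intrinsics, pixels), "k1" (the pictures are not rectified: a ray, as slopes to the right and down, at radius r is drawn at 1 + k1 r^2 times it, then the intrinsics apply), "rvec" (rotation vector, rad) and "tvec" (3), from world to camera coordinates, as OpenCV has them. Camera axes: x right, y down, z forward; pixel columns grow to the right and rows downward; lengths in m; the calibration is good to about 2 mm. A picture is of the moment at which its call begins.
- arm.sign_off(): hands the job in, once; it reports no verdict.
Trained networks look in a picture, given as the dict that the camera call returned (one of the last four; its "shot" number tells which), for a name from the list of things; names that differ only in an ending like _2 or _b are one class to them, and where a whole thing is asked for, a point or a joint stands for the part that bears it (a point fixed in the world has none). Each returns a list of dicts, best first, with "score" (0 to 1); they miss things now and then, are a little off and sometimes report something else, mostly with a low value. They report only what shows in the picture. A call takes as long as a camera call. They do not tell look-alikes from the thing itself.
- arm.look_for(picture, query): "box" ([left, top, width, height] as shares, 0 to 1, of the picture: columns of its width, rows of its height, round what is visible of it).
The state is a dict: "clock": time; "joints": joint angles; "dq": joint speeds; "joint_efforts": joint torques, N m; "position": TCP position; "ee_rot": TCP orientation; "force": force on the tool from outside, world axes, zero at the start; "ft_torque": the same for the moment, N m; "width": opening from 0.0 (shut) to 1.0 (fully open).
Only numpy, scipy, OpenCV 4.12 (cv2) and the standard library are available. Lean on these libraries where they do the work, as an engineer would, in place of code of your own. Each camera call takes 0.05 s, during which the arm holds its last target. There are 200 camera calls.

## Task

The bobbin rail holds one coil bobbin of each size, in order of height along the row; two are still standing in their right places. Stand the other four upright on the four empty pads, each centred on its pad, so that all six rise steadily from the shortest at one end to the tallest at the other, and leave the two that are already there standing where they are.

Things in the scene. Friction and masses are not known exactly. Their poses are not given: they have to be found in the camera images.
- bobbin_20: Cream ceramic coil bobbin, 20 mm tall: round 15 mm hub, a 4 mm thick flange at each end, 24 mm in diameter, small bore. Upright; round, so yaw means nothing. Origin: centre of its underside, z up its axis. At the start loose on the cork in front of the rail; to be put on the rail.
- bobbin_27: Cream ceramic coil bobbin, 27 mm tall: round 17 mm hub, a 4 mm thick flange at each end, 27 mm in diameter, small bore. Upright; round, so yaw means nothing. Origin: centre of its underside, z up its axis. At the start already on the rail, on the second pad from one end (either end); loose, must stay there.
- bobbin_34: Cream ceramic coil bobbin, 34 mm tall: round 19 mm hub, a 4 mm thick flange at each end, 30 mm in diameter, small bore. Upright; round, so yaw means nothing. Origin: centre of its underside, z up its axis. At the start loose on the cork in front of the rail; to be put on the rail.
- bobbin_41: Cream ceramic coil bobbin, 41 mm tall: round 20 mm hub, a 4 mm thick flange at each end, 33 mm in diameter, small bore. Upright; round, so yaw means nothing. Origin: centre of its underside, z up its axis. At the start loose on the cork in front of the rail; to be put on the rail.
- bobbin_48: Cream ceramic coil bobbin, 48 mm tall: round 22 mm hub, a 4 mm thick flange at each end, 36 mm in diameter, small bore. Upright; round, so yaw means nothing. Origin: centre of its underside, z up its axis. At the start already on the rail, on the second pad from one end (either end); loose, must stay there.
- bobbin_55: Cream ceramic coil bobbin, 55 mm tall: round 24 mm hub, a 4 mm thick flange at each end, 39 mm in diameter, small bore. Upright; round, so yaw means nothing. Origin: centre of its underside, z up its axis. At the start loose on the cork in front of the rail; to be put on the rail.
- pad_a: Empty black rubber pad, 40 mm across, 2 mm thick: first of six in a straight row at 48 mm pitch on an aluminium rail (304 x 56 x 8 mm, fixed to the bench). Second and fifth carry the standing bobbins. Origin: centre of its underside, 8 mm above the bench; its top, where a bobbin stands, 10 mm above. z up, y along the row from pad_a to pad_f.
- pad_c: Empty black rubber pad like pad_a (40 mm across, 2 mm thick), third of the row, 96 mm from pad_a along the rail. Origin: centre of its underside, 8 mm above the bench; its top, where a bobbin stands, 10 mm above. z up, y along the row from pad_a to pad_f.
- pad_d: Empty black rubber pad like pad_a (40 mm across, 2 mm thick), fourth of the row, 144 mm from pad_a along the rail. Origin: centre of its underside, 8 mm above the bench; its top, where a bobbin stands, 10 mm above. z up, y along the row from pad_a to pad_f.
- pad_f: Empty black rubber pad like pad_a (40 mm across, 2 mm thick), sixth and last of the row, at its other end, 240 mm from pad_a along the rail. Origin: centre of its underside, 8 mm above the bench; its top, where a bobbin stands, 10 mm above. z up, y along the row from pad_a to pad_f.
Mind the look-alikes: they are no part of the job. What is shaped like the bobbin_55 but pink or turquoise is not meant.

How it is judged:
By the outcome, as a careful person would: the job done as asked, in the order asked, and still so for the second after the job is handed in, with the robot touching nothing.
It also fails if it takes over 112 s, if anything falls off the work surface, if the arm or the gripper's body presses on something with over 40 N, if the wrist force passes 120 N, or if a joint passes its speed limit or range.

## Working session

There is one attempt and no reset: what is moved stays moved. The work goes in short steps, Python scripts to look and compute and a tool call to move; the robot and the scene stay as the last step left them, time stands still between calls to the robot, and variables do not carry over. Pictures are saved under pics/ and viewed, on a budget of 14 in all, crops included, one or two more only if the job needs it, and the job is handed in when it is done.

Besides the shell and the picture viewer there is one more tool, called after "Call:" by a JSON object that holds its "name" and its "arguments". play_rows: Moves the arm, as the interface text tells. Its arguments: {"type":"object","properties":{"motion":{"type":"array"},"force":{"type":"number"}},"required":["motion"]}

```bash
mkdir -p pics; cat > h.py <<'E'
import numpy as np,cv2
from cell import arm
def w2p(P,d):
    R=cv2.Rodrigues(np.array(d["rvec"],float))[0];c=R@np.array(P,float)+np.array(d["tvec"]).ravel()
    s=c[:2]/c[2];s=s*(1+d["k1"]*(s@s));K=np.array(d["K"]);return K[0,0]*s[0]+K[0,2],K[1,1]*s[1]+K[1,2]
def cloud(d):
    K=np.array(d["K"]);v,u=np.mgrid[0:480,0:640];a=(u-K[0,2])/K[0,0];b=(v-K[1,2])/K[1,1]
    x,y=a.copy(),b.copy()
    for _ in range(8):
        f=1+d["k1"]*(x*x+y*y);x,y=a/f,b/f
    z=d["depth"];C=np.stack([x*z,y*z,z],-1)
    R=cv2.Rodrigues(np.array(d["rvec"],float))[0]
    P=(C-np.array(d["tvec"]).ravel())@R
    P[z==0]=np.nan
    return P
E
python3 - <<'E'
from h import *
s=arm.observe();print({k:np.round(s[k],3) for k in s})
for n in("top","scene"):
    d=arm.get_image(n);cv2.imwrite(f"pics/{n}0.png",d["img"]);np.save(n+"0.npy",cloud(d))
    print(n,d["k1"],np.round(d["K"],1).tolist(),np.round(-cv2.Rodrigues(np.array(d["rvec"],float))[0].T@np.array(d["tvec"]).ravel(),3))
    for q in("bobbin_20","bobbin_34","bobbin_41","bobbin_55","pad_a","bobbin_27","bobbin_48"):
        print(q,[(round(r["score"],2),(np.array(r["box"])*[640,480,640,480]).astype(int).tolist()) for r in arm.look_for(d,q)][:5])
E
```

```text
{'clock': np.float64(0.0), 'joints': array([-1.353,  0.435,  0.025,  1.574, -0.012,  1.134, -0.075]), 'dq': array([ 0.001, -0.001,  0.002,  0.001,  0.001,  0.001, -0.   ]), 'joint_efforts': array([-1.0000e-03, -6.6782e+01,  9.8500e-01, -3.1447e+01, -6.1000e-02,
        4.3000e-02,  0.0000e+00]), 'position': array([0.197, 0.593, 0.226]), 'ee_rot': array([ 2.547e+00,  1.837e+00, -2.000e-03]), 'force': array([-0.536, -0.297, -1.099]), 'ft_torque': array([-0.024, -0.035, -0.018]), 'width': np.float64(1.002)}
top 0.039796904526360005 [[581.4, 0.0, 328.5], [0.0, 581.4, 245.8], [0.0, 0.0, 1.0]] [0.38  0.011 0.912]
bobbin_20 [(0.96, [259, 173, 25, 29]), (0.89, [267, 264, 28, 27]), (0.81, [504, 270, 22, 21]), (0.8, [363, 253, 24, 22]), (0.71, [350, 153, 16, 21])]
bobbin_34 [(0.96, [259, 173, 25, 29]), (0.89, [267, 264, 28, 27]), (0.81, [504, 270, 22, 21]), (0.8, [363, 253, 24, 22]), (0.71, [350, 153, 16, 21])]
bobbin_41 [(0.96, [259, 173, 25, 29]), (0.89, [267, 264, 28, 27]), (0.81, [504, 270, 22, 21]), (0.8, [363, 253, 24, 22]), (0.71, [350, 153, 16, 21])]
bobbin_55 [(0.96, [259, 173, 25, 29
[... 1018 characters left out ...]
7, 267, 27, 38]), (0.71, [256, 210, 17, 28]), (0.68, [376, 153, 26, 36]), (0.65, [254, 296, 22, 24])]
bobbin_55 [(0.98, [339, 195, 27, 42]), (0.95, [347, 267, 27, 38]), (0.71, [256, 210, 17, 28]), (0.68, [376, 153, 26, 36]), (0.65, [254, 296, 22, 24])]
pad_a [(0.87, [314, 286, 25, 24]), (0.83, [377, 278, 26, 22]), (0.7, [254, 210, 19, 28]), (0.66, [281, 295, 27, 26]), (0.59, [221, 311, 22, 23])]
bobbin_27 [(0.98, [339, 195, 27, 42]), (0.95, [347, 267, 27, 38]), (0.71, [256, 210, 17, 28]), (0.68, [376, 153, 26, 36]), (0.65, [254, 296, 22, 24])]
bobbin_48 [(0.98, [339, 195, 27, 42]), (0.95, [347, 267, 27, 38]), (0.71, [256, 210, 17, 28]), (0.68, [376, 153, 26, 36]), (0.65, [254, 296, 22, 24])]
```

View pics/top0.png

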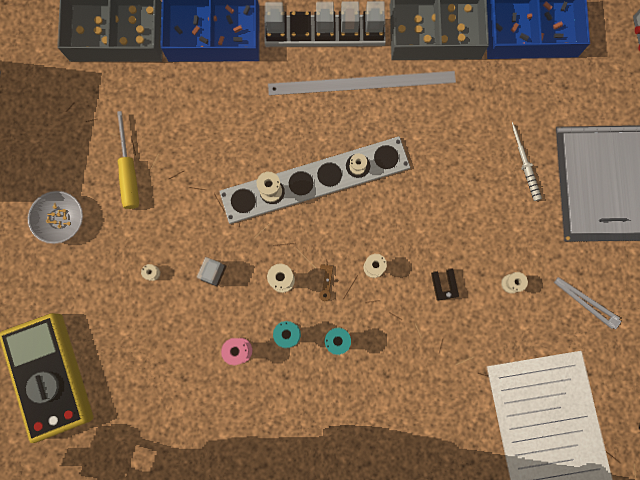

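View pics/scene0.png

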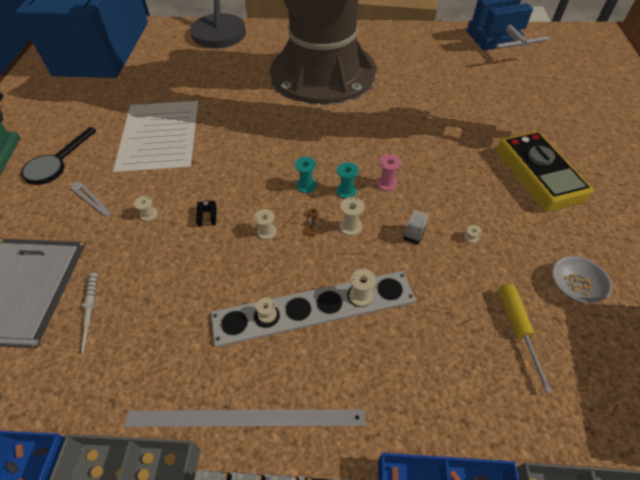

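The top view shows the loose bobbins near (150,271), (281,276), (375,265) and (515,283). The standing ones are the big one at (268,185) and the small one at (358,163). The empty pads are at (243,201), (301,183), (330,174) and (387,157).

```bash
cat > m.py <<'E'
from h import *
from scipy.optimize import least_squares
def flange(P,xy,img=None):
    # top flange disc: points within 35mm, highest slab
    g=np.hypot(P[...,0]-xy[0],P[...,1]-xy[1])<0.03
    Q=P[g];Q=Q[Q[:,2]>0.013]
    if len(Q)<8:return None
    h=np.percentile(Q[:,2],90);T=Q[np.abs(Q[:,2]-h)<0.004]
    (cx,cy),r=cv2.minEnclosingCircle(T[:,:2].astype(np.float32)*1000)
    return np.round([cx,cy,r,np.median(T[:,2])*1000,len(T)],1)
def backproj(d,u,v,z):
    f=lambda q:np.array(w2p([q[0],q[1],z],d))-[u,v]
    return least_squares(f,[.5,0]).x
E
python3 - <<'E'
from m import *
P={n:np.load(n+"0.npy") for n in("top","scene")}
t=P["top"]
for nm,(u,v) in dict(s20=(150,271),b55=(281,276),b41=(375,265),b34=(515,283),r48=(268,185),r27=(358,163),gray=(210,270),clip=(446,285),brown=(327,283),pink=(235,351),tq1=(286,335),tq2=(338,341)).items():
    w=np.nanmedian(t[v-5:v+6,u-5:u+6].reshape(-1,3),0)
    print(nm,np.round(w*1000),"top",flange(t,w),"scene",flange(P["scene"],w))
# pads
for n in P:
    d=arm.get_image(n);hsv=d["img"].max(2)
    seeds={"top":[(243,201),(301,183),(330,174),(387,157)],"scene":[(390,289),(330,301),(298,309),(234,322)]}[n]
    print(n,[t[240,320].tolist()])
    m=(hsv<55).astype(np.uint8)
    k,l,st,c=cv2.connectedComponentsWithStats(m)
    for u,v in seeds:
        i=l[v,u];print(i,st[i].tolist(),np.round(c[i],1),np.round(backproj(d,*c[i],.010)*1000,1))
E
```

```text
s20 [484. 274.  20.] top [484.2 276.   11.7  20.4 163. ] scene [483.  274.2  12.3  19.2 133. ]
b55 [471.  72.  47.] top [470.4  73.1  19.4  55.6 428. ] scene [468.1  70.6  20.2  54.3 321. ]
b41 [488. -71.  40.] top [488.6 -70.9  16.6  41.4 293. ] scene [487.3 -72.4  17.5  40.3 234. ]
b34 [ 458. -282.   33.] top [ 461.1 -285.2   15.2   34.5  237. ] scene [ 458.9 -286.3   15.6   33.5  178. ]
r48 [610.  91.  57.] top [612.   90.1  18.   58.3 356. ] scene [610.7  88.5  18.4  57.3 393. ]
r27 [648. -48.  37.] top [650.  -48.3  13.7  37.4 188. ] scene [648.7 -50.8  14.1  36.6 233. ]
gray [482. 178.  44.] top [483.1 179.7  19.8  44.3 371. ] scene [482.7 178.   20.4  43.1 282. ]
clip [ 458. -184.    1.] top [ 459.  -179.9   26.5   18.2  365. ] scene [ 457.8 -181.6   27.2   17.3  248. ]
brown [464.   3.   4.] top None scene None
pink [362. 139.  46.] top [362.2 138.4  19.8  55.3 480. ] scene [361.7 136.8  20.4  54.1 265. ]
tq1 [384.  64.  46.] top [386.1  63.8  19.2  55.6 433. ] scene [384.7  61.   20.3  54.2 269. ]
tq2 [374. -12.  46.] top [375.3 -10.9  19.2  55.3 458. ] scene [372.4 -12.9  21.   54.3 269. ]
top [[0.5329850114730923, 0.012796342985770858, -0.0014317172562476983]]
119 [231, 190, 25, 23, 438] [242.6 200.6] [595.9 134.7]
109 [289, 172, 24, 23, 439] [300.6 183.1] [623.5  42.6]
107 [318, 163, 24, 24, 430] [329.2 174.4] [637.4  -3.2]
102 [374, 146, 24, 23, 434] [385.9 157. ] [665.2 -94.9]
scene [[0.5329850114730923, 0.012796342985770858, -0.0014317172562476983]]
52 [378, 279, 24, 21, 391] [389.4 288.8] [596.8 132.3]
55 [317, 291, 25, 22, 442] [328.9 301.5] [623.8  40.8]
58 [286, 298, 25, 22, 428] [297.8 308.6] [638.2  -5. ]
63 [222, 312, 26, 22, 460] [234.1 322.4] [665.6 -96.2]
```

```bash
cat > go.py <<'E'
import sys
from h import *
from scipy.spatial.transform import Rotation as R
def go(*targets,yaw=np.arctan2(.957,.289)):
    s=arm.observe();R0=R.from_rotvec(s["ee_rot"]);p=np.array(s["position"])
    x=np.array([.957,.289,0]);x/=np.linalg.norm(x);z=np.array([0,0,-1.]);T=R.from_matrix(np.c_[x,np.cross(z,x),z])
    print("t",round(s["clock"],1),"pos",np.round(p*1000,1),"F",np.round(s["force"],1),"w mm",round(s["width"]*92,1),"turn",np.round((R0.inv()*T).as_rotvec(),3))
    for t in targets: print(t,"->",np.round(R0.inv().apply(np.array(t)-p*1000),1))
if __name__=="__main__": go(*[tuple(map(float,a.split(","))) for a in sys.argv[1:]])
E
python3 go.py 483.6,275.1,110 483.6,275.1,4
```

```text
t 0.9 pos [197.1 593.1 226.8] F [-0.4 -0.5  0.3] w mm 92.1 turn [-0.    -0.     0.957]
(483.6, 275.1, 110.0) -> [-211.5  372.2  116.7]
(483.6, 275.1, 4.0) -> [-211.5  372.2  222.7]
```

Call:
{"name": "play_rows", "arguments": {"motion": [[0.3, -211.5, 372.2, 116.7, 0, 0, 0.957], [0.3, -211.5, 372.2, 116.7, 0, 0, 0.957], [0.3, -211.5, 372.2, 116.7, 0, 0, 0.957], [0.3, -211.5, 372.2, 116.7, 0, 0, 0.957], [0.3, -211.5, 372.2, 116.7, 0, 0, 0.957], [0.3, -211.5, 372.2, 116.7, 0, 0, 0.957], [0.3, -211.5, 372.2, 116.7, 0, 0, 0.957], [0.3, -211.5, 372.2, 116.7, 0, 0, 0.957], [0.3, -211.5, 372.2, 116.7, 0, 0, 0.957], [0.3, -211.5, 372.2, 116.7, 0, 0, 0.957]], "force": 25}}

```text
clock: 1.9
position: [0.4875, 0.2681, 0.1091]
ee_rot: [3.106, 0.443, 0.001]
force: [-0.4, -0.5, 0.2]
width: 0.652
```

```bash
python3 go.py 483.6,275.1,60 483.6,275.1,4
```

```text
t 1.9 pos [487.5 268.1 109.1] F [-0.4 -0.5  0.2] w mm 60.0 turn [ 0.004 -0.    -0.01 ]
(483.6, 275.1, 60.0) -> [-1.8 -8.  49.1]
(483.6, 275.1, 4.0) -> [ -1.8  -8.2 105.1]
```

Call:
{"name": "play_rows", "arguments": {"motion": [[0.3, -1.8, -8, 10, 0, 0, 0], [0.3, -1.8, -8, 30, 0, 0, -0.01], [0.3, -1.8, -8, 50, 0, 0, -0.01], [0.3, -1.8, -8, 70, 0, 0, -0.01], [0.3, -1.8, -8, 90, 0, 0, -0.01], [0.3, -1.8, -8, 90, 0, 0, -0.01]]}}

```text
clock: 2.5
position: [0.4807, 0.2759, 0.0166]
ee_rot: [3.102, 0.463, -0.006]
force: [-0.4, 0.5, 0.1]
width: 0.652
```

```bash
python3 go.py 483.6,275.1,4;python3 - <<'E'
from h import *
d=arm.get_image("scene");i=d["img"];cv2.imwrite("pics/s1.png",cv2.resize(i[130:330,380:580],(600,600)))
E
```

```text
t 2.5 pos [480.7 275.9  16.6] F [-0.4  0.5  0.1] w mm 59.9 turn [0.005 0.004 0.003]
(483.6, 275.1, 4.0) -> [ 2.6  1.5 12.6]
```

View pics/s1.png

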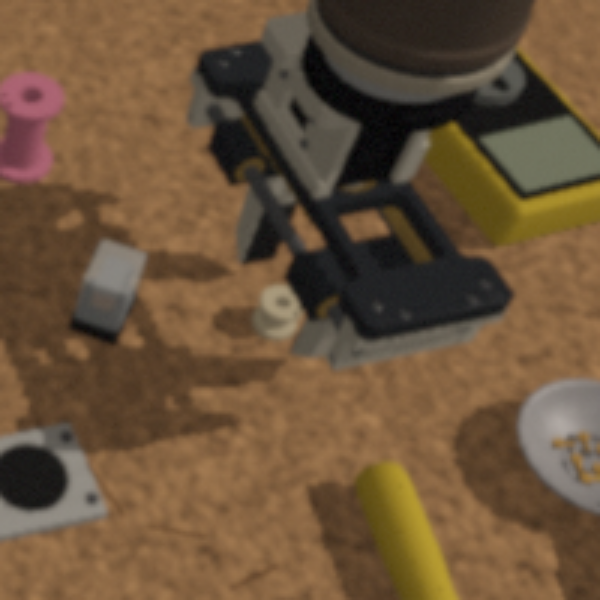

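The crop shows the bobbin at (277,310), between the finger tips at (260,250) and (315,345). I'll close on it.

Call:
{"name": "play_rows", "arguments": {"motion": [[0.3, 2.6, 1.5, 12.6, 0, 0, 0], [0.3, 2.6, 1.5, 12.6, 0, 0, 0], [-0.2, 2.6, 1.5, 12.6, 0, 0, 0], [-0.8, 2.6, 1.5, 12.6, 0, 0, 0], [-0.8, 2.6, 1.5, 12.6, 0, 0, 0], [-0.8, 2.6, 1.5, 12.6, 0, 0, 0], [-0.8, 2.6, 1.5, 12.6, 0, 0, 0], [-0.8, 2.6, 1.5, 12.6, 0, 0, 0]]}}

```text
clock: 3.35
position: [0.4847, 0.2753, 0.0055]
ee_rot: [3.103, 0.462, -0.003]
force: [0.8, 0.5, 2.1]
width: 0.243
```

```bash
python3 go.py 483.6,275.1,100 665.4,-95.6,90
```

```text
t 3.4 pos [484.7 275.3   5.5] F [0.8 0.5 2.1] w mm 22.4 turn [0.004 0.002 0.002]
(483.6, 275.1, 100.0) -> [ -1.4   0.3 -94.5]
(665.4, -95.6, 90.0) -> [ 64.6 407.8 -83. ]
```

Call:
{"name": "play_rows", "arguments": {"motion": [[-0.8, 0, 0, -10, 0, 0, 0], [-0.8, 0, 0, -35, 0, 0, 0], [-0.8, 0, 0, -65, 0, 0, 0], [-0.8, 0, 0, -95, 0, 0, 0], [-0.8, 0, 0, -95, 0, 0, 0]]}}

```text
clock: 3.85
position: [0.4872, 0.2769, 0.1049]
ee_rot: [3.106, 0.462, 0.007]
force: [0.6, 0.0, -0.3]
width: 0.235
```

```bash
python3 go.py 665.4,-95.6,90;python3 - <<'E'
from h import *
d=arm.get_image("scene");i=d["img"];cv2.imwrite("pics/s2.png",cv2.resize(i[130:330,380:580],(600,600),interpolation=cv2.INTER_CUBIC))
E
```

```text
t 3.9 pos [487.2 276.9 104.9] F [ 0.6  0.  -0.3] w mm 21.6 turn [ 0.002 -0.004  0.002]
(665.4, -95.6, 90.0) -> [ 62.1 408.3  15.9]
```

View pics/s2.png

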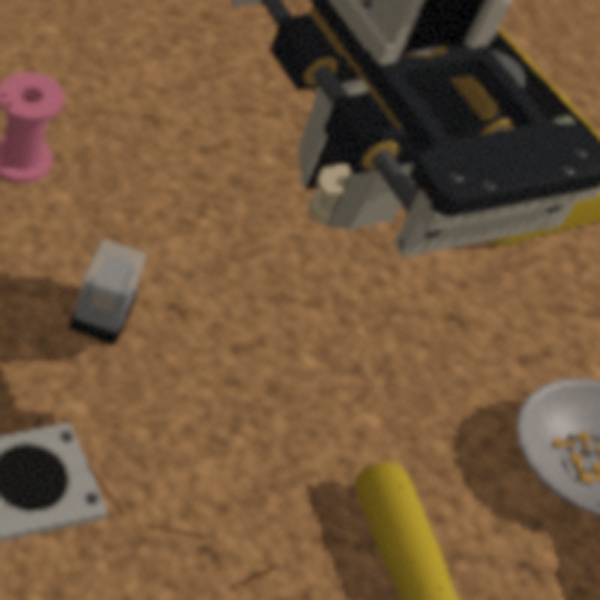

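The bobbin is held near the -y edge of the pads, so there is a tool-versus-camera offset. I'll measure where the finger tips and bobbin sit relative to the reported TCP.

```bash
python3 - <<'E'
from h import *
from scipy.spatial.transform import Rotation as R
s=arm.observe();p=np.array(s["position"]);Rt=R.from_rotvec(s["ee_rot"])
for n in("scene","top"):
    d=arm.get_image(n);P=cloud(d);L=Rt.inv().apply((P-p).reshape(-1,3)).reshape(P.shape)*1000
    g=(np.abs(L[...,0])<70)&(np.abs(L[...,1])<45)&(L[...,2]>-45)&(L[...,2]<15)
    c=d["img"].astype(int);cream=g&(c[...,2]-c[...,0]>35)&(c[...,2]>120)
    Q=L[cream];print(n,"cream",len(Q),np.round(np.percentile(Q,[2,50,98],axis=0),1).tolist() if len(Q) else "")
    Q=L[g&~cream]
    for a in range(-45,15,6):
        b=Q[(Q[:,2]>=a)&(Q[:,2]<a+6)]
        if len(b)>5: print(a,len(b),np.round(np.percentile(b[:,:2],[2,98],axis=0),1).tolist())
E
```

```text
scene cream 71 [[-11.1, -5.0, -15.1], [-4.9, 5.8, -13.5], [26.6, 11.5, -10.4]]
-45 51 [[-27.8, 4.1], [30.0, 12.7]]
-39 68 [[-28.9, 0.6], [29.2, 12.2]]
-33 86 [[-27.8, -4.0], [28.8, 12.5]]
-27 100 [[-27.5, -7.3], [28.6, 12.5]]
-21 106 [[-26.1, -7.5], [27.8, 12.3]]
-15 96 [[-24.4, -6.2], [27.2, 12.6]]
-9 43 [[-22.4, -1.8], [18.9, 12.1]]
-3 48 [[-14.8, 4.6], [13.4, 12.0]]
3 22 [[-8.7, 5.7], [7.6, 12.5]]
top cream 9 [[4.7, 1.4, -15.9], [7.4, 3.2, -13.9], [10.6, 4.2, -10.7]]
-45 8 [[11.9, 9.0], [19.5, 11.2]]
-39 7 [[12.6, 9.0], [21.3, 10.7]]
```

The numbers show the bobbin is centred after all: it spans y −5 to 12 mm and the fingers −8 to 10. I'll carry it to the end pad.

Call:
{"name": "play_rows", "arguments": {"motion": [[-0.8, 6, 40, 5, 0, 0, 0], [-0.8, 12, 80, 10, 0, 0, 0], [-0.8, 18, 120, 15, 0, 0, 0], [-0.8, 24, 160, 15, 0, 0, 0], [-0.8, 30, 200, 15, 0, 0, 0], [-0.8, 36, 240, 15, 0, 0, 0], [-0.8, 43, 280, 15, 0, 0, 0], [-0.8, 49, 320, 15, 0, 0, 0], [-0.8, 55, 360, 15, 0, 0, 0], [-0.8, 61, 400, 15, 0, 0, 0]]}}

```text
clock: 5.0
position: [0.659, -0.0907, 0.0853]
ee_rot: [3.104, 0.462, -0.007]
force: [0.9, 0.2, -0.7]
width: 0.24
```

```bash
python3 go.py 665.4,-95.6,40 665.4,-95.6,16
```

```text
t 5.0 pos [659.  -90.7  85.3] F [ 0.9  0.2 -0.7] w mm 22.1 turn [0.003 0.005 0.002]
(665.4, -95.6, 40.0) -> [ 5.   6.5 45.3]
(665.4, -95.6, 16.0) -> [ 5.1  6.4 69.3]
```

Call:
{"name": "play_rows", "arguments": {"motion": [[-0.8, 5, 6.5, 10, 0, 0, 0], [-0.8, 5, 6.5, 30, 0, 0, 0], [-0.8, 5, 6.5, 45, 0, 0, 0], [-0.8, 5, 6.5, 55, 0, 0, 0], [-0.8, 5, 6.5, 60, 0, 0, 0], [-0.8, 5, 6.5, 60, 0, 0, 0], [-0.8, 5, 6.5, 60, 0, 0, 0]]}}

```text
clock: 5.7
position: [0.6658, -0.0954, 0.0259]
ee_rot: [3.104, 0.463, -0.006]
force: [0.1, 0.6, -0.2]
width: 0.242
```

```bash
python3 go.py 665.4,-95.6,16
```

```text
t 5.7 pos [665.8 -95.4  25.9] F [ 0.1  0.6 -0.2] w mm 22.2 turn [0.003 0.004 0.003]
(665.4, -95.6, 16.0) -> [-0.3  0.   9.9]
```

Call:
{"name": "play_rows", "arguments": {"motion": [[-0.8, 0, 0, 5, 0, 0, 0], [-0.8, 0, 0, 9, 0, 0, 0], [-0.8, 0, 0, 10.5, 0, 0, 0], [-0.8, 0, 0, 10.5, 0, 0, 0], [-0.4, 0, 0, 10, 0, 0, 0], [-0.1, 0, 0, 10, 0, 0, 0], [-0.1, 0, 0, 10, 0, 0, 0], [0, 0, 0, -20, 0, 0, 0], [0, 0, 0, -55, 0, 0, 0], [0.3, 0, 0, -90, 0, 0, 0]]}}

```text
clock: 6.7
position: [0.6656, -0.0951, 0.1166]
ee_rot: [3.104, 0.463, -0.008]
force: [0.9, 1.1, 0.2]
width: 0.544
```

```bash
python3 go.py 460,-285.8,105 460,-285.8,18; python3 - <<'E'
from m import *
for n in("top","scene"):
    d=arm.get_image(n);P=cloud(d);print(n,flange(P,(.6654,-.0956)))
E
```

```text
t 6.7 pos [665.6 -95.1 116.6] F [0.9 1.1 0.2] w mm 50.1 turn [0.003 0.005 0.003]
(460.0, -285.8, 105.0) -> [-252.2  122.4   13.3]
(460.0, -285.8, 18.0) -> [-251.8  122.1  100.3]
top None
scene [ 684.3 -102.3   21.2  449.   492. ]
```

Arm is occluding the view, so I'll check later. Next is bobbin_34.

Call:
{"name": "play_rows", "arguments": {"motion": [[0.3, -45, 22, 3, 0, 0, 0], [0.3, -90, 44, 5, 0, 0, 0], [0.3, -135, 66, 8, 0, 0, 0], [0.3, -180, 88, 11, 0, 0, 0], [0.3, -225, 110, 13, 0, 0, 0], [0.3, -252, 122, 13, 0, 0, 0], [0.3, -252, 122, 13, 0, 0, 0], [0.3, -252, 122, 30, 0, 0, 0], [0.3, -252, 122, 50, 0, 0, 0], [0.3, -252, 122, 50, 0, 0, 0]]}}

```text
clock: 7.8
position: [0.4631, -0.2848, 0.0689]
ee_rot: [3.104, 0.464, 0.002]
force: [-0.7, 1.0, 0.0]
width: 0.647
```

```bash
python3 go.py 460,-285.8,18; python3 - <<'E'
from m import *
for n in("top","scene"):
    d=arm.get_image(n);P=cloud(d);print(n,flange(P,(.6654,-.0956)),flange(P,(.6493,-.0495)),flange(P,(.6113,.0893)))
E
```

```text
t 7.8 pos [ 463.1 -284.8   68.9] F [-0.7  1.   0. ] w mm 59.5 turn [ 0.003 -0.001  0.003]
(460.0, -285.8, 18.0) -> [-3.3 -0.1 50.9]
top [666.1 -94.   11.9  30.1 145. ] [650.7 -47.8  13.6  37.1 192. ] [611.7  90.2  17.9  58.5 356. ]
scene [665.2 -95.9  11.9  29.5 185. ] [649.1 -50.8  14.   36.4 235. ] [610.6  88.1  18.3  57.4 389. ]
```

bobbin_20 is within 1 mm of its pad centre and the standing ones haven't moved. On to picking bobbin_34.

Call:
{"name": "play_rows", "arguments": {"motion": [[0.3, -3.3, 0, 15, 0, 0, 0], [0.3, -3.3, 0, 35, 0, 0, 0], [0.3, -3.3, 0, 51, 0, 0, 0], [0.3, -3.3, 0, 51, 0, 0, 0], [-0.1, -3.3, 0, 51, 0, 0, 0], [-0.7, -3.3, 0, 51, 0, 0, 0], [-0.7, -3.3, 0, 51, 0, 0, 0], [-0.7, -3.3, 0, 51, 0, 0, 0], [-0.7, -3.3, 0, 51, 0, 0, 0], [-0.7, -3.3, 0, 51, 0, 0, 0]]}}

```text
clock: 8.9
position: [0.4615, -0.2871, 0.0204]
ee_rot: [3.102, 0.463, 0.007]
force: [-0.9, 1.1, 5.7]
width: 0.312
```

```bash
python3 go.py 460,-285.8,110
```

```text
t 8.9 pos [ 461.5 -287.1   20.4] F [-0.9  1.1  5.7] w mm 28.7 turn [ 0.006 -0.003  0.003]
(460.0, -285.8, 110.0) -> [ -0.8  -1.1 -89.6]
```

Call:
{"name": "play_rows", "arguments": {"motion": [[-0.7, 0, 0, -10, 0, 0, 0], [-0.7, 0, 0, -40, 0, 0, 0], [-0.7, 0, 0, -75, 0, 0, 0], [-0.7, 0, 0, -90, 0, 0, 0], [-0.7, 0, 0, -90, 0, 0, 0]]}}

```text
clock: 9.4
position: [0.4624, -0.2875, 0.1131]
ee_rot: [3.099, 0.463, 0.013]
force: [-0.2, -0.2, -0.9]
width: 0.307
```

```bash
python3 go.py 637.8,-4.1,105
```

```text
t 9.4 pos [ 462.4 -287.5  113.1] F [-0.2 -0.2 -0.9] w mm 28.3 turn [ 0.009 -0.007  0.003]
(637.8, -4.1, 105.0) -> [ 250.4 -219.8    7.9]
```

Call:
{"name": "play_rows", "arguments": {"motion": [[-0.7, 31, -27, 0, 0, 0, 0], [-0.7, 62, -55, 0, 0, 0, 0], [-0.7, 94, -82, 3, 0, 0, 0], [-0.7, 125, -110, 5, 0, 0, 0], [-0.7, 157, -137, 7, 0, 0, 0], [-0.7, 188, -165, 8, 0, 0, 0], [-0.7, 219, -192, 8, 0, 0, 0], [-0.7, 250, -220, 8, 0.009, -0.007, 0.003], [-0.7, 250, -220, 8, 0.009, -0.007, 0.003], [-0.7, 250, -220, 8, 0.009, -0.007, 0.003]]}}

```text
clock: 10.4
position: [0.6369, -0.0028, 0.1035]
ee_rot: [-3.107, -0.463, 0.003]
force: [0.4, -0.1, -1.1]
width: 0.307
```

```bash
python3 go.py 637.8,-4.1,40 637.8,-4.1,30
```

```text
t 10.4 pos [636.9  -2.8 103.5] F [ 0.4 -0.1 -1.1] w mm 28.2 turn [-0.     0.002  0.003]
(637.8, -4.1, 40.0) -> [ 0.6  1.5 63.5]
(637.8, -4.1, 30.0) -> [ 0.6  1.5 73.5]
```

Call:
{"name": "play_rows", "arguments": {"motion": [[-0.7, 0.6, 1.5, 20, 0, 0, 0], [-0.7, 0.6, 1.5, 40, 0, 0, 0], [-0.7, 0.6, 1.5, 56, 0, 0, 0], [-0.7, 0.6, 1.5, 63, 0, 0, 0], [-0.7, 0.6, 1.5, 64, 0, 0, 0], [-0.7, 0.6, 1.5, 64, 0, 0, 0]]}}

```text
clock: 11.0
position: [0.6377, -0.0049, 0.0398]
ee_rot: [3.107, 0.462, -0.003]
force: [0.6, -0.1, -0.2]
width: 0.308
```

```bash
python3 go.py 637.8,-4.1,30; python3 - <<'E'
from m import *
from scipy.spatial.transform import Rotation as R
for n in("scene","top"):
    d=arm.get_image(n);P=cloud(d)*1000;c=d["img"].astype(int)
    g=(np.hypot(P[...,0]-637.8,P[...,1]+4.1)<22)&(P[...,2]>12)&(c[...,2]-c[...,0]>35)&(c[...,2]>100)
    print(n,len(P[g]),np.round(np.percentile(P[g],[1,50,99],axis=0),1).tolist() if g.any() else 0)
E
```

```text
t 11.0 pos [637.7  -4.9  39.8] F [ 0.6 -0.1 -0.2] w mm 28.4 turn [-0.     0.002  0.002]
(637.8, -4.1, 30.0) -> [ 0.3 -0.7  9.8]
scene 2 [[648.4, -0.9, 142.2], [649.2, -0.4, 143.4], [650.0, 0.1, 144.5]]
top 1 [[638.5, 16.1, 477.3], [638.5, 16.1, 477.3], [638.5, 16.1, 477.3]]
```

Call:
{"name": "play_rows", "arguments": {"motion": [[-0.7, 0.3, 0, 5, 0, 0, 0], [-0.7, 0.3, 0, 9, 0, 0, 0], [-0.7, 0.3, 0, 10, 0, 0, 0], [-0.7, 0.3, 0, 10, 0, 0, 0], [-0.3, 0.3, 0, 10, 0, 0, 0], [0, 0.3, 0, 10, 0, 0, 0], [0, 0.3, 0, 10, 0, 0, 0], [0.1, 0.3, 0, -20, 0, 0, 0], [0.1, 0.3, 0, -50, 0, 0, 0], [0.3, 0, 0, -75, 0, 0, 0]]}}

```text
clock: 12.1
position: [0.6385, -0.0046, 0.1167]
ee_rot: [3.107, 0.462, -0.0]
force: [1.1, 0.5, 0.2]
width: 0.594
```

```bash
python3 go.py 488,-71.6,110
```

```text
t 12.1 pos [638.5  -4.6 116.7] F [1.1 0.5 0.2] w mm 54.6 turn [0.    0.    0.002]
(488.0, -71.6, 110.0) -> [-163.5   20.3    6.7]
```

Call:
{"name": "play_rows", "arguments": {"motion": [[0.4, -40, 5, 2, 0, 0, 0], [0.4, -80, 10, 4, 0, 0, 0], [0.4, -120, 15, 6, 0, 0, 0], [0.4, -163, 20, 6.7, 0, 0, 0], [0.4, -163, 20, 6.7, 0, 0, 0], [0.4, -163, 20, 25, 0, 0, 0], [0.4, -163, 20, 35, 0, 0, 0], [0.4, -163, 20, 35, 0, 0, 0]]}}

```text
clock: 12.9
position: [0.4877, -0.0709, 0.0805]
ee_rot: [3.107, 0.462, -0.004]
force: [0.1, 0.3, 1.0]
width: 0.702
```

```bash
python3 go.py 488,-71.6,25; python3 - <<'E'
from m import *
for n in("top","scene"):
    d=arm.get_image(n);P=cloud(d);print(n,flange(P,(.6378,-.0041)),flange(P,(.6654,-.0956)),flange(P,(.6493,-.0495)),flange(P,(.6113,.0893)))
E
```

```text
t 12.9 pos [487.7 -70.9  80.5] F [0.1 0.3 1. ] w mm 64.6 turn [-0.     0.003  0.002]
(488.0, -71.6, 25.0) -> [ 0.2  0.8 55.5]
top [638.5  -1.9  15.   44.3 231. ] None [650.6 -48.   13.5  37.3 128. ] [611.7  89.9  17.8  58.3 352. ]
scene [637.3  -4.8  15.6  43.4 286. ] [665.  -95.9  12.   29.5 186. ] [649.  -50.   13.9  36.5 228. ] [610.9  88.1  18.6  57.3 391. ]
```

bobbin_34 is within 1 mm. Now bobbin_41.

Call:
{"name": "play_rows", "arguments": {"motion": [[0.4, 0.2, 0.8, 20, 0, 0, 0], [0.4, 0.2, 0.8, 40, 0, 0, 0], [0.4, 0.2, 0.8, 55, 0, 0, 0], [0.4, 0.2, 0.8, 55, 0, 0, 0], [0, 0.2, 0.8, 55, 0, 0, 0], [-0.6, 0.2, 0.8, 55, 0, 0, 0], [-0.6, 0.2, 0.8, 55, 0, 0, 0], [-0.6, 0.2, 0.8, 55, 0, 0, 0], [-0.6, 0.2, 0.8, 55, 0, 0, 0], [-0.6, 0.2, 0.8, 55, 0, 0, 0]]}}

```text
clock: 14.0
position: [0.4892, -0.0718, 0.027]
ee_rot: [3.107, 0.462, -0.0]
force: [0.2, 0.5, 3.7]
width: 0.337
```

```bash
python3 go.py
```

```text
t 14.0 pos [489.2 -71.8  27. ] F [0.2 0.5 3.7] w mm 31.0 turn [0.    0.    0.002]
```

Call:
{"name": "play_rows", "arguments": {"motion": [[-0.6, 0, 0, -10, 0, 0, 0], [-0.6, 0, 0, -40, 0, 0, 0], [-0.6, 0, 0, -75, 0, 0, 0], [-0.6, 0, 0, -100, 0, 0, 0], [-0.6, 0, 0, -100, 0, 0, 0]]}}

```text
clock: 14.5
position: [0.4913, -0.0721, 0.1306]
ee_rot: [3.106, 0.462, 0.009]
force: [0.9, 0.6, -0.2]
width: 0.335
```

```bash
python3 go.py 623.7,41.7,120
```

```text
t 14.5 pos [491.3 -72.1 130.6] F [ 0.9  0.6 -0.2] w mm 30.8 turn [ 0.002 -0.005  0.002]
(623.7, 41.7, 120.0) -> [159.7 -70.4  11.3]
```

Call:
{"name": "play_rows", "arguments": {"motion": [[-0.6, 35, -15, 0, 0, 0, 0], [-0.6, 70, -31, 3, 0, 0, 0], [-0.6, 105, -47, 6, 0, 0, 0], [-0.6, 140, -62, 11, 0, 0, 0], [-0.6, 160, -70, 11, 0, -0.005, 0.002], [-0.6, 160, -70, 11, 0, -0.005, 0.002], [-0.6, 160, -70, 30, 0, -0.005, 0.002], [-0.6, 160, -70, 50, 0, -0.005, 0.002], [-0.6, 160, -70, 70, 0, -0.005, 0.002], [-0.6, 160, -70, 70, 0, -0.005, 0.002]]}}

```text
clock: 15.5
position: [0.6215, 0.0404, 0.0586]
ee_rot: [3.106, 0.458, -0.008]
force: [0.0, -0.3, 0.6]
width: 0.34
```

```bash
python3 go.py 623.7,41.7,37
```

```text
t 15.5 pos [621.5  40.4  58.6] F [ 0.  -0.3  0.6] w mm 31.3 turn [ 0.001  0.005 -0.001]
(623.7, 41.7, 37.0) -> [ 2.6 -0.6 21.6]
```

Call:
{"name": "play_rows", "arguments": {"motion": [[-0.6, 2.5, -0.6, 6, 0, 0.005, 0], [-0.6, 2.5, -0.6, 14, 0, 0.005, 0], [-0.6, 2.5, -0.6, 14, 0, 0.005, 0], [-0.6, 2.5, -0.6, 14, 0, 0.005, 0]]}}

```text
clock: 15.9
position: [0.6237, 0.0417, 0.0449]
ee_rot: [3.107, 0.458, -0.0]
force: [1.3, -0.8, -0.7]
width: 0.34
```

```bash
python3 go.py 623.7,41.7,37
```

```text
t 15.9 pos [623.7  41.7  44.9] F [ 1.3 -0.8 -0.7] w mm 31.3 turn [ 0.001  0.    -0.001]
(623.7, 41.7, 37.0) -> [-0.  -0.   7.9]
```

Call:
{"name": "play_rows", "arguments": {"motion": [[-0.6, 0, 0, 5, 0, 0, 0], [-0.6, 0, 0, 8, 0, 0, 0], [-0.6, 0, 0, 8.5, 0, 0, 0], [-0.6, 0, 0, 8.5, 0, 0, 0], [-0.2, 0, 0, 8, 0, 0, 0], [0.1, 0, 0, 8, 0, 0, 0], [0.1, 0, 0, 8, 0, 0, 0], [0.1, 0, 0, -20, 0, 0, 0], [0.2, 0, 0, -50, 0, 0, 0], [0.3, 0, 0, -80, 0, 0, 0]]}}

```text
clock: 16.9
position: [0.6234, 0.0417, 0.1255]
ee_rot: [3.106, 0.457, -0.001]
force: [0.5, -0.4, 0.3]
width: 0.634
```

```bash
python3 go.py 469.2,71.9,120
```

```text
t 16.9 pos [623.4  41.7 125.5] F [ 0.5 -0.4  0.3] w mm 58.3 turn [ 0.002  0.001 -0.001]
(469.2, 71.9, 120.0) -> [-138.9  -73.4    5.5]
```

Call:
{"name": "play_rows", "arguments": {"motion": [[0.4, -35, -18, 2, 0, 0, 0], [0.4, -70, -37, 4, 0, 0, 0], [0.4, -105, -55, 5, 0, 0, 0], [0.4, -139, -73, 5.5, 0, 0, 0], [0.4, -139, -73, 5.5, 0, 0, 0], [0.4, -139, -73, 25, 0, 0, 0], [0.4, -139, -73, 35, 0, 0, 0], [0.4, -139, -73, 35, 0, 0, 0]]}}

```text
clock: 17.7
position: [0.4687, 0.0711, 0.0894]
ee_rot: [3.106, 0.457, -0.005]
force: [0.1, 0.9, -0.5]
width: 0.701
```

```bash
python3 go.py 469.2,71.9,39; python3 - <<'E'
from m import *
for n in("top","scene"):
    d=arm.get_image(n);P=cloud(d);print(n,flange(P,(.6237,.0417)),flange(P,(.6378,-.0041)),flange(P,(.6113,.0893)))
E
```

```text
t 17.7 pos [468.7  71.1  89.4] F [ 0.1  0.9 -0.5] w mm 64.4 turn [ 0.002  0.004 -0.001]
(469.2, 71.9, 39.0) -> [ 0.9 -0.7 50.4]
top [624.   35.9  14.2  51.6  90. ] [638.9  -1.9  15.   44.2 236. ] None
scene [621.7  40.8  16.8  50.3 337. ] [637.3  -4.2  15.5  43.3 283. ] [610.6  88.4  18.3  57.4 392. ]
```

Call:
{"name": "play_rows", "arguments": {"motion": [[0.4, 0.9, -0.7, 20, 0, 0, 0], [0.4, 0.9, -0.7, 40, 0, 0, 0], [0.4, 0.9, -0.7, 50, 0, 0, 0], [0.4, 0.9, -0.7, 50, 0, 0, 0], [0, 0.9, -0.7, 50, 0, 0, 0], [-0.5, 0.9, -0.7, 50, 0, 0, 0], [-0.5, 0.9, -0.7, 50, 0, 0, 0], [-0.5, 0.9, -0.7, 50, 0, 0, 0], [-0.5, 0.9, -0.7, 50, 0, 0, 0], [-0.5, 0.9, -0.7, 50, 0, 0, 0]]}}

```text
clock: 18.8
position: [0.4705, 0.0721, 0.0409]
ee_rot: [3.106, 0.457, -0.001]
force: [-0.9, -1.2, 5.6]
width: 0.407
```

```bash
python3 go.py
```

```text
t 18.8 pos [470.5  72.1  40.9] F [-0.9 -1.2  5.6] w mm 37.5 turn [ 0.002  0.001 -0.001]
```

Call:
{"name": "play_rows", "arguments": {"motion": [[-0.5, 0, 0, -10, 0, 0, 0], [-0.5, 0, 0, -40, 0, 0, 0], [-0.5, 0, 0, -75, 0, 0, 0], [-0.5, 0, 0, -100, 0, 0, 0], [-0.5, 0, 0, -100, 0, 0, 0]]}}

```text
clock: 19.3
position: [0.4725, 0.0727, 0.1444]
ee_rot: [3.107, 0.457, 0.008]
force: [0.6, -0.3, 0.3]
width: 0.404
```

```bash
python3 go.py 596.3,133.5,130;python3 - <<'E'
from m import *
for n in("top","scene"):
    d=arm.get_image(n);P=cloud(d);print(n,flange(P,(.6237,.0417)),flange(P,(.6378,-.0041)),flange(P,(.6113,.0893)))
E
```

```text
t 19.3 pos [472.5  72.7 144.4] F [ 0.6 -0.3  0.3] w mm 37.1 turn [ 0.001 -0.005 -0.001]
(596.3, 133.5, 130.0) -> [136.  -22.7  15. ]
top [623.6  35.2  14.2  51.7  90. ] [638.5  -1.8  15.2  44.3 226. ] None
scene [621.5  40.2  16.6  50.3 327. ] [637.   -4.2  15.6  43.4 284. ] [610.8  88.7  18.6  57.4 388. ]
```

Call:
{"name": "play_rows", "arguments": {"motion": [[-0.5, 30, -5, 0, 0, 0, 0], [-0.5, 60, -10, 5, 0, 0, 0], [-0.5, 95, -16, 10, 0, 0, 0], [-0.5, 125, -21, 15, 0, 0, 0], [-0.5, 136, -22.7, 15, 0, -0.005, 0], [-0.5, 136, -22.7, 15, 0, -0.005, 0], [-0.5, 136, -22.7, 35, 0, -0.005, 0], [-0.5, 136, -22.7, 55, 0, -0.005, 0], [-0.5, 136, -22.7, 75, 0, -0.005, 0], [-0.5, 136, -22.7, 75, 0, -0.005, 0]]}}

```text
clock: 20.4
position: [0.591, 0.132, 0.0635]
ee_rot: [3.105, 0.456, -0.017]
force: [0.3, 0.5, -0.8]
width: 0.407
```

```bash
python3 go.py 596.3,133.5,51
```

```text
t 20.4 pos [591.  132.   63.5] F [ 0.3  0.5 -0.8] w mm 37.5 turn [ 0.002  0.011 -0.002]
(596.3, 133.5, 51.0) -> [ 5.7  0.1 12.4]
```

Call:
{"name": "play_rows", "arguments": {"motion": [[-0.5, 3, 0, 2, 0, 0.01, 0], [-0.5, 5.7, 0, 5, 0, 0.01, 0], [-0.5, 5.7, 0, 5, 0, 0.01, 0], [-0.5, 5.7, 0, 5, 0, 0.01, 0]]}}

```text
clock: 20.8
position: [0.5968, 0.1338, 0.059]
ee_rot: [3.107, 0.456, 0.0]
force: [0.1, -0.3, -0.1]
width: 0.406
```

```bash
python3 go.py 596.3,133.5,51
```

```text
t 20.8 pos [596.8 133.8  59. ] F [ 0.1 -0.3 -0.1] w mm 37.3 turn [ 0.002  0.    -0.002]
(596.3, 133.5, 51.0) -> [-0.6  0.1  8. ]
```

After the release, I'll raise and move away toward the robot so the cameras can see.

Call:
{"name": "play_rows", "arguments": {"motion": [[-0.5, -0.4, 0, 5, 0, 0, 0], [-0.5, -0.4, 0, 8, 0, 0, 0], [-0.5, -0.4, 0, 8.5, 0, 0, 0], [-0.5, -0.4, 0, 8.5, 0, 0, 0], [-0.2, -0.4, 0, 8, 0, 0, 0], [0.2, -0.4, 0, 8, 0, 0, 0], [0.3, -0.4, 0, 8, 0, 0, 0], [0.3, -0.4, 0, -20, 0, 0, 0], [0.3, -0.4, 0, -50, 0, 0, 0], [0.4, -0.4, 0, -90, 0, 0, 0]]}}

```text
clock: 21.8
position: [0.5953, 0.1335, 0.1486]
ee_rot: [3.106, 0.456, -0.005]
force: [0.6, 0.3, -0.5]
width: 0.684
```

Call:
{"name": "play_rows", "arguments": {"motion": [[0.4, -40, -20, -20, 0, 0, 0], [0.4, -80, -50, -30, 0, 0, 0], [0.4, -100, -90, -40, 0, 0, 0], [0.4, -120, -130, -40, 0, 0, 0], [0.4, -140, -170, -40, 0, 0, 0], [0.4, -140, -200, -40, 0, 0, 0], [0.4, -140, -200, -40, 0, 0, 0]]}}

```text
clock: 22.5
position: [0.4014, 0.2895, 0.1888]
ee_rot: [3.106, 0.467, -0.005]
force: [0.1, -0.3, 0.1]
width: 0.697
```

```bash
python3 go.py; python3 - <<'E'
from m import *
for n in("top","scene"):
    d=arm.get_image(n);P=cloud(d);print(n,*[flange(P,q) for q in ((.5963,.1335),(.6113,.0893),(.6237,.0417),(.6378,-.0041),(.6493,-.0495),(.6654,-.0956))],sep="\n")
    i=d["img"];c=i[120:250,200:430] if n=="top" else i[230:370,190:440];cv2.imwrite(f"pics/{n}2.png",cv2.resize(c,None,fx=3,fy=3))
E
```

```text
t 22.5 pos [401.4 289.5 188.8] F [ 0.1 -0.3  0.1] w mm 64.1 turn [-0.     0.003  0.005]
top
[595.8 134.3  19.6  65.4 436. ]
[609.7  95.3  23.   58.3 357. ]
[622.9  42.6  16.7  51.3 293. ]
[638.6  -1.9  14.9  44.3 238. ]
[650.3 -48.3  13.5  37.3 187. ]
[666.2 -94.1  12.   30.2 146. ]
scene
[594.7 132.4  20.   64.3 451. ]
[609.   93.5  23.6  57.2 397. ]
[621.8  40.3  16.6  50.3 332. ]
[637.3  -4.5  15.5  43.4 283. ]
[649.1 -51.1  13.8  36.4 233. ]
[665.3 -96.6  12.2  29.3 187. ]
```

View pics/top2.png

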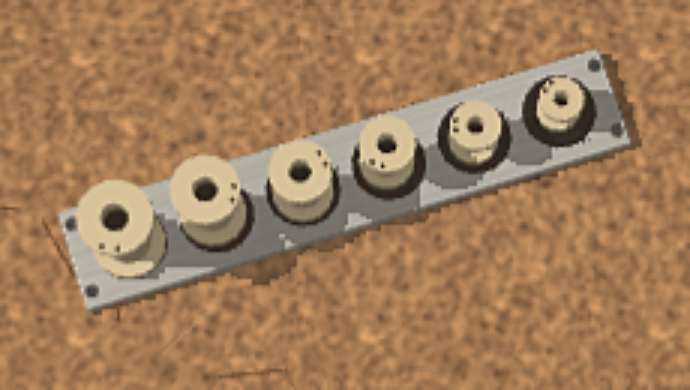

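View pics/scene2.png

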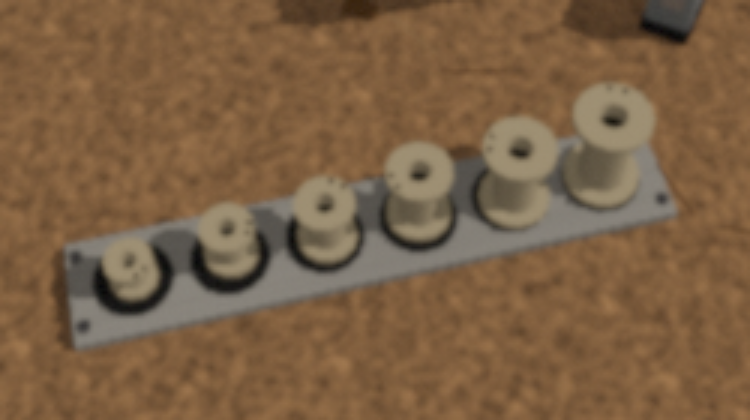

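Both views show all six upright on their pads, rising steadily from right to left in the top view. The bobbin_48 fit picked up points from its new neighbour, so I'll recheck it with a tighter window before handing in.

```bash
python3 - <<'E'
from m import *
for n in("top","scene"):
    d=arm.get_image(n)
    for P in(np.load(n+"0.npy"),cloud(d)):
        g=(np.hypot(P[...,0]-.6113,P[...,1]-.0893)<.024)&(abs(P[...,2]-.058)<.002)
        print(n,np.round(P[g].mean(0)*1000,1),g.sum())
print(arm.sign_off())
E
```

```text
top [611.4  89.9  58.2] 309
top [611.6  90.2  58.1] 300
scene [611.3  88.1  57.4] 343
scene [611.1  88.1  57.5] 353
the job is handed in; nothing more can be done
None
```

The four loose bobbins are now standing on the empty pads: 55 on the pad beside the 48, then 41 and 34 in the middle, and 20 at the far end beside the 27. I handed the job in at about 22.6 s on the robot clock, well under the 112 s limit.

- **Heights:** both cameras read the tops at about 65, 58, 51, 44, 37 and 30 mm above the bench along the row. That is the right order, with every bobbin upright on its pad.
- **Centring:** the average of the two cameras puts each placed bobbin within about 1.5 mm of its pad centre. The 41 is furthest off, with one camera reading about 2 mm.
- **Standing bobbins:** the 48 and the 27 moved less than about 0.5 mm, which is within camera noise.
- **Disagreements:** the two cameras differ by 1–3 mm, mostly along the row (y), so I averaged them. One automatic fit of the 48 was thrown off by the 55 beside it, and a tighter recheck showed it hadn't moved.

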